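# Open the gel viewer's drawer and hold up its latched cover

## Task

Pull the drawer of the gel viewer out until it meets its stop, so that the clear cover stands clear of the hood. Then, with the catch still as you found it, tug the cover up by its handle to feel whether the catch holds it; if it does, do not force it but let go and slide the catch's thumb tab all the way back. Raise the cover well past 45 degrees without letting it drop, and finish while still holding it up so that a colleague can take the gel tray out: it has no stay and falls shut by itself. Do not disturb the things standing about.

Things in the scene. Friction and masses are not known exactly. Their poses are not given: they have to be found in the camera images.
- gel_viewer: Small white bench instrument, fixed to the bench: a hood 120 mm deep (x), 158 mm wide (y) and 111 mm high with a grey drawer in its front. Origin: centre of the hood's underside on the bench. Its own -x axis points out of its front, the way the drawer opens; +y is along its width, z up. It stands about sideways to the robot, front to the robot's right. Behind it, beyond the dry block, a pipette hangs from a tall basket stack 0.3 m above the bench.
- gel_drawer (a joint): Travel of the drawer in m: 0 shut, 0.105 at its stop, grows as it comes out. About 10 N of friction; it stays where it is left, but a cover handle gripped hard and swung without turning the wrist with it can shove it back a little. The drawer is 136 mm wide, its rim 55 mm above the bench, and slides along the viewer's -x axis.
- drawer_pull (a point): Middle of the drawer's pull: a level round steel bar, 10 mm thick, 84 mm long along the viewer's y, 42 mm above the bench, 36 mm in front of the drawer's white front face (31 mm of clear gap behind it). Moves with the drawer.
- cover (a joint): Angle of the drawer's clear cover in rad: 0 shut, grows as its front edge rises, stop at 1.25. Hinged along its far edge (nearest the hood); no stay or spring: 0.22 kg, it falls shut when let go. While the drawer is in, the hood stands over it. If the catch holds it, it lifts only about 0.04 rad (5 mm at its front edge) and then stops dead; if not, it comes up freely.
- cover_handle (a point): Middle of the cover's handle: a black round bar, 8 mm thick, 72 mm long along the viewer's y, carried on two posts 34 mm above the cover's plate near the cover's front edge. With the cover shut it is 93.5 mm above the bench, 103 mm in front of the hinge line and 36 mm above it. With the drawer shut it stands 12 mm in front of the hood; the drawer's pull is 84 mm farther out. Moves with the cover.
- cover_hinge (a point): Point on the cover's hinge line (which runs along the viewer's y) at the middle of its width, 57.5 mm above the bench. Moves with the drawer.
- catch (a joint): Place of the sliding catch in m: 0 fully shot, 0.022 fully drawn back, grows as the tab goes along the viewer's +y (away from the cover's handle). It is stiff (about 1.5 N) and stays where it is left. It may have been left anywhere in the first 16 mm; its tongue works hidden inside the case and strike and lets go of the cover somewhere in mid travel, so only a tug at the cover tells; fully drawn back it always frees the cover.
- catch_tab (a point): Middle of the top of the catch's thumb tab: a black ribbed block 17 mm (viewer's x) by 8 mm (viewer's y) standing 16 mm up out of a flat aluminium case (24 x 46 mm, top 68 mm above the bench) on the drawer's front rim; the tab's top is 84 mm above the bench. It lies 32 mm farther out than the cover's handle bar and 56 mm or more to the viewer's +y side of the handle's middle. Moves with the drawer.
- beaker: Bystander: glass beaker, 69 mm wide, 90 mm high, upright; origin at the centre of its base.
- timer: Bystander: flat white timer, 66 x 72 x 22 mm, lying; origin at the centre of its underside.
- vial_1: Bystander: small amber vial with a screw cap, 23 mm wide, 48 mm high, upright; origin at the centre of its base.
- petri_0: Bystander: round flat dish, 58 mm wide, 14 mm high; origin at the centre of its underside.
- forceps: Bystander: steel forceps 122 mm long, lying; origin at the middle of its underside.
- marker_red: Bystander: capped marker pen 134 mm long, lying; origin at the middle of its underside.

How it is judged:
By the outcome, as a careful person would: the job done as asked, in the order asked, and still so for the second after the job is handed in, while the arm keeps its last pose, push and grip.
It also fails if it takes over 64 s, if anything falls off the work surface, if the arm or the gripper's body presses on something with over 40 N, if the wrist force passes 120 N, or if a joint passes its speed limit or range.

## Robot

A 7-joint arm with a two-finger parallel gripper is mounted at the origin on a cart in front of the work surface, level with it; the furniture and walls round the work are solid. World frame = base frame: x ahead of the robot, y to its left, z up, the work surface at z = 0. Lengths are in m, angles in rad, forces in N, time in s.
With the tool pointing down it reaches from about 0.35 to 0.9 m from the base axis. Payload 8.1 kg.
Tool frame: the origin (TCP) lies at the very end of the fingers, on their centre line; the grasp point (between the pads) lies 19 mm behind it; z points along the fingers, y is the direction in which the jaws open and shut (so a half turn about z gives the same grasp; the last joint's range is limited). The gripper opens to 92 mm and grips with 3 to 60 N. Pads are 19 mm wide; open, the fingers measure 130 mm over their backs; the gripper's body (75 mm by 190 mm) begins 47 mm behind the grasp point.
Start: joints at [1.247, 0.434, 0.025, 1.573, -0.012, 1.134, -0.075], TCP at [0.137, -0.61, 0.227] pointing down, gripper open.
Joint ranges: [-2.62, 2.62], [-0.44, 2.09], [-1.27, 1.32], [0.08, 2.57], [-1.32, 4.46], [0.12, 2], [-2.74, 2.74]. Speed limits (rad/s): [2.22, 2.22, 3.01, 3.01, 3.14, 3.14, 3.14].

## Interface

Orientations are given as [roll, pitch, yaw] about the fixed x, y, z axes, in that order (R = Rz(yaw) Ry(pitch) Rx(roll)).
In Python, from rig import telemetry, imaging, order gives the robot as it stands.
- The arm moves only by the shell command python3 -m handwheel 'ROWS' [FORCE]. ROWS is a JSON object of lists of equal length, an entry for each row: "delta_rot": the turn, a rotation vector about the tool's x, y, z in degrees, a list of three; "slide": the shift along the tool's x, y, z in cm, a list of three; "gripper": the closure, from -1 (fully open) to 1 (shut). A call has 1 to 5 rows; each row shifts and turns the commanded pose from where the row before left it, along the tool's axes as they then stand; what a row does not reach is not made up. A row lasts 1/12 s, in which the tool goes at most 41.7 mm and 7.16 degrees, less where a joint would pass 70% of its speed; a pose out of reach is approached as far as the arm can. A call with a gripper value outside its range is refused whole. The fingers move at their own pace and stop on an object; FORCE is the grip in N (left out, the last holds). Time passes only in rows, so rows that do not move let the fingers close. It gives the time, the measured TCP pose, the force and the opening at its end, in the units of the state.
- telemetry.sense(): the state, without advancing time (a new reading comes with each control period).
- imaging.grab_frame(name): name is "side" or "top"; returns (picture, depth): 400x640x3 uint8, red, green, blue; 400x640 float32, m along the optical axis (not along the pixel's ray), 0 where there is no reading.
- imaging.camera_model(name): a dict with "camera_matrix" (3x3 intrinsics, pixels), "world_to_cam" (4x4, takes a point from world to camera coordinates). Camera axes: x right, y down, z forward; pixel columns grow to the right and rows downward; lengths in m; the calibration is good to about 2 mm. A picture is of the moment at which its call begins. camera_model takes no time and is no camera call.
- order.finish_job(): hands the job in, once; it reports no verdict.
The state is a dict: "time_s": time; "qpos": joint angles; "joint_velocities": joint speeds; "tau": joint torques, N m; "eef_pos": TCP position; "eef_rot": TCP orientation; "force": force on the tool from outside, world axes, zero at the start; "torque": the same for the moment, N m; "opening": finger opening in m.
Only numpy, scipy, OpenCV 4.12 (cv2) and the standard library are available. Lean on these libraries where they do the work, as an engineer would, in place of code of your own. Each camera call takes 0.05 s, during which the arm holds its last target. There are 200 camera calls.

## Working session

There is one attempt and no reset: what is moved stays moved. The work goes in short steps, Python scripts to look and compute and a shell command to move; the robot and the scene stay as the last step left them, time stands still between calls to the robot, and variables do not carry over. Pictures are saved under pics/ and viewed, about 8 in all and at most 12, crops included, and the job is handed in when it is done.

```bash
mkdir -p pics; ls
cat > h.py <<'E'
from rig import telemetry, imaging, order
import numpy as np, cv2
from scipy.spatial.transform import Rotation as R
def snap(n,f):
    p,d=imaging.grab_frame(n); cv2.imwrite(f'pics/{f}.png',cv2.cvtColor(p,cv2.COLOR_RGB2BGR)); np.save(f'pics/{f}.npy',d); return p,d
def cam(n):
    m=imaging.camera_model(n); return np.array(m['camera_matrix']),np.array(m['world_to_cam'])
def ray(n,u,v):
    K,T=cam(n); Ri=T[:3,:3].T; return -Ri@T[:3,3], Ri@np.linalg.solve(K,[u,v,1.])
def onplane(n,u,v,z):
    c,d=ray(n,u,v); return c+d*(z-c[2])/d[2]
def atdepth(n,u,v,dep):
    c,d=ray(n,u,v); return c+d*dep
def proj(n,P):
    K,T=cam(n); q=K@(T[:3,:3]@np.array(P)+T[:3,3]); return q[:2]/q[2]
def tri(u1,u2,a='side',b='top'):
    c1,d1=ray(a,*u1); c2,d2=ray(b,*u2); s=np.linalg.lstsq(np.c_[d1,-d2],c2-c1,rcond=None)[0]
    p,q=c1+s[0]*d1,c2+s[1]*d2; return (p+q)/2,np.linalg.norm(p-q)
def cloud(n,d):
    K,T=cam(n); v,u=np.indices(d.shape); X=np.linalg.inv(K)@np.stack([u.ravel(),v.ravel(),np.ones(u.size)])*d.ravel()
    return (T[:3,:3].T@(X-T[:3,3:])).T.reshape(*d.shape,3)
E
python3 - <<'E'
from h import *
np.set_printoptions(precision=3,suppress=True)
for n in('side','top'):
    snap(n,n+'0'); K,T=cam(n); print(n,K[0],-T[:3,:3].T@T[:3,3],T[2,:3])
print(telemetry.sense())
E
```

```text
pics
side [509.094   0.    320.664] [ 0.229 -1.144  0.858] [ 0.176  0.834 -0.523]
top [441.919   0.    322.117] [0.403 0.072 1.293] [ 0.072  0.013 -0.997]
{'time_s': 0.1, 'qpos': array([ 1.247,  0.435,  0.025,  1.574, -0.012,  1.134, -0.075]), 'joint_velocities': array([ 0.001, -0.003, -0.   , -0.003, -0.001,  0.001,  0.002]), 'tau': array([  0.004, -66.912,   0.988, -31.514,  -0.061,   0.037,   0.   ]), 'eef_pos': array([ 0.137, -0.609,  0.226]), 'eef_rot': array([-3.14 ,  0.   ,  0.221]), 'force': array([ 0.156, -0.566, -1.296]), 'torque': array([-0.014,  0.039,  0.017]), 'opening': 0.0916381691182367}
```

View pics/side0.png

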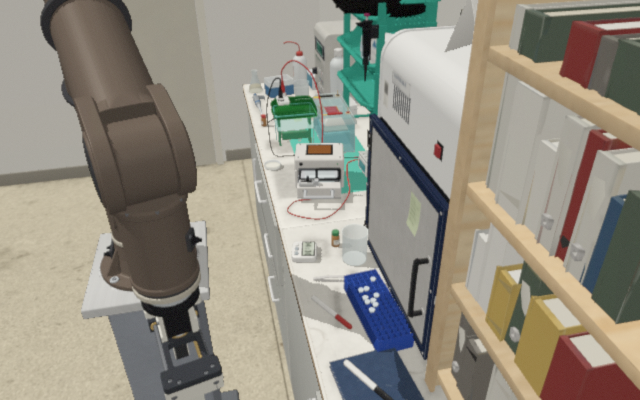

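View pics/top0.png

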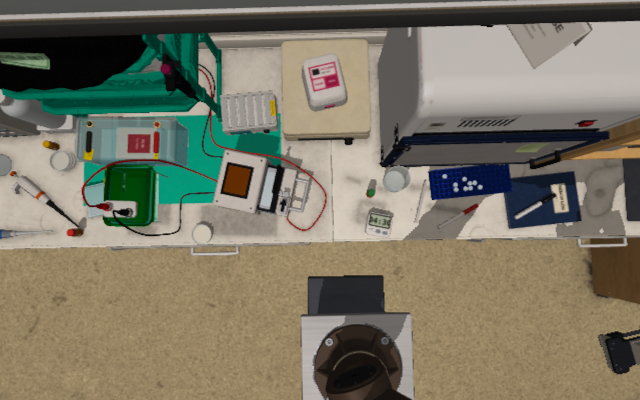

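The side view shows the viewer's front at about (320,172). The top view shows the hood at (240,182), with the drawer parts at (265–310,165–215) facing image right, slightly turned. I'll enlarge both crops.

Run:
```python
from h import *
np.set_printoptions(precision=3,suppress=True)
a=cv2.imread('pics/side0.png')[130:240,260:400]; b=cv2.imread('pics/top0.png')[140:240,205:345]
a=cv2.resize(a,None,fx=5.5,fy=5.5,interpolation=cv2.INTER_CUBIC)[:600]; b=cv2.resize(b,None,fx=5.5,fy=5.5,interpolation=cv2.INTER_CUBIC)
cv2.imwrite('pics/side0c.png',a); cv2.imwrite('pics/top0c.png',b)
d=np.load('pics/top0.npy'); C=cloud('top',d)
for v in range(165,218,4): print(v,[f'{C[v,u,2]*1000:.0f}' for u in range(216,316,4)])
print(C[182,240],C[190,300])
```

```text
165 ['1', '-0', '109', '109', '120', '116', '112', '110', '115', '111', '109', '112', '109', '79', '58', '53', '94', '-0', '-4', '3', '7', '-1', '-1', '1', '-1']
169 ['-1', '107', '1293', '115', '111', '116', '111', '113', '116', '111', '109', '111', '107', '60', '60', '60', '60', '59', '54', '54', '-0', '-5', '4', '3', '-0']
173 ['3', '111', '110', '111', '112', '116', '114', '116', '111', '118', '115', '113', '106', '57', '54', '100', '58', '49', '55', '52', '54', '0', '0', '5', '2']
177 ['1', '114', '111', '113', '121', '112', '114', '113', '108', '109', '109', '110', '91', '56', '58', '96', '56', '53', '53', '53', '48', '4', '5', '-1', '6']
181 ['9', '111', '112', '113', '112', '112', '111', '112', '111', '112', '112', '104', '81', '55', '57', '94', '61', '50', '54', '54', '18', '39', '41', '46', '4']
185 ['3', '112', '112', '110', '112', '114', '113', '114', '115', '110', '111', '108', '58', '57', '60', '58', '58', '55', '54', '55', '1', '1293', '-2', '44', '2']
189 ['108', '108', '115', '114', '112', '112', '114', '120', '112', '111', '116', '102', '54', '62', '57', '58', '20',
[... 498 characters left out ...]
', '68', '-1', '1', '1', '49', '1', '1']
205 ['106', '110', '113', '110', '109', '109', '109', '111', '108', '108', '106', '60', '57', '56', '56', '57', '68', '66', '53', '2', '-1', '-2', '48', '4', '1']
209 ['-1', '-2', '-8', '-4', '-3', '105', '111', '108', '112', '109', '101', '60', '61', '58', '62', '51', '67', '63', '54', '45', '46', '43', '-5', '0', '-1']
213 ['-2', '1', '-0', '-1', '-3', '1', '2', '0', '-3', '7', '81', '23', '1', '1', '57', '51', '51', '69', '46', '0', '-3', '-4', '-1', '-3', '-1']
217 ['-0', '-3', '2', '6', '-6', '-1', '6', '-6', '1293', '1', '-1', '2', '-4', '1', '-4', '2', '-1', '-1', '2', '-1', '-1', '-3', '1', '-1', '0']
[0.531 0.309 0.11 ] [ 0.515  0.154 -0.   ]
```

View pics/side0c.png

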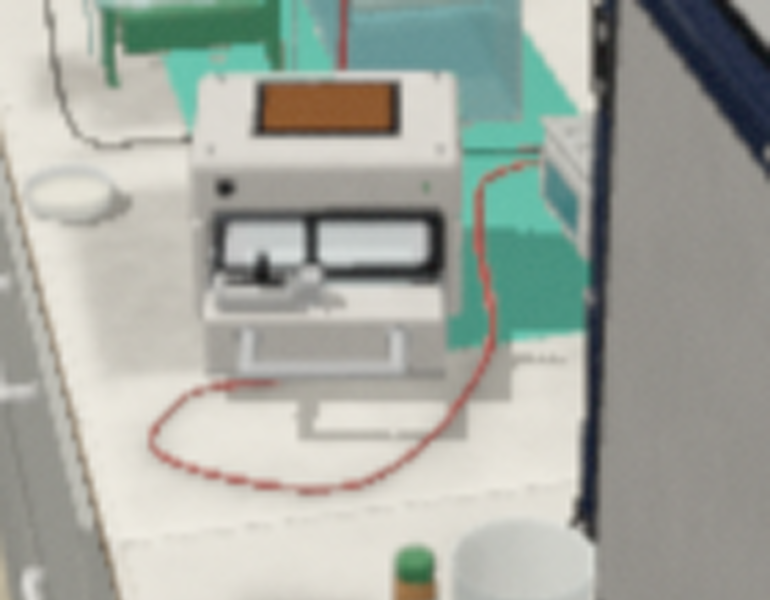

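View pics/top0c.png

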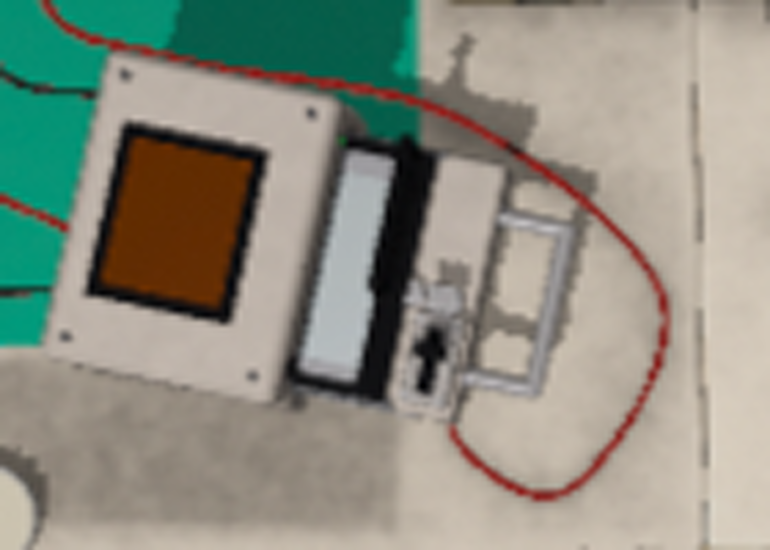

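The crops give these pixels:
- **Pull bar ends:** top (308.6,181.8) and (302.3,210.9); side about (332.7,197) and (304.5,197).
- **Handle bar:** top about (276.5,180).
- **Tab:** top (283.2,203.6); side (307.6,178).

Next I'll triangulate them.

Run:
```python
from h import *
np.set_printoptions(precision=3,suppress=True)
f=lambda u,v,a,b:(a+(u-2.5)/5.5,b+(v-2.5)/5.5)
S=lambda u,v:f(u,v,260,130); T=lambda u,v:f(u,v,205,140)
pts={'pull_far':((402,370),(572,232)),'pull_near':((243,370),(538,392)),'tab':((262,258),(430,350))}
for k,(s,t) in pts.items(): p,e=tri(S(*s),T(*t)); print(k,p,e)
a,b=onplane('top',*T(572,232),.042),onplane('top',*T(538,392),.042)
print('pull plane',a,b,(a+b)/2,np.linalg.norm(a-b))
# hood top from depth: rect fit
d=np.load('pics/top0.npy'); C=cloud('top',d)
m=np.zeros(d.shape,np.uint8); w=C[150:220,205:275]; m[150:220,205:275]=(w[...,2]>.100)&(w[...,2]<.125)
m=cv2.morphologyEx(m,cv2.MORPH_OPEN,np.ones((5,5)))
P=C[m>0][:,:2].astype(np.float32); r=cv2.minAreaRect(P*1000); print('hood',r)
# handle: z 88..105 near front
w=np.zeros(d.shape,bool); w[160:200,268:290]=True
Q=C[w&(C[...,2]>.086)&(C[...,2]<.105)]; print('handle',len(Q),Q.mean(0),Q.min(0),Q.max(0))
c,e=np.linalg.eigh(np.cov(Q[:,:2].T)); print(e[:,1],np.degrees(np.arctan2(*e[::-1,1])))
D=(a-b)/np.linalg.norm(a-b); print('ang pull',np.degrees(np.arctan2(D[1],D[0])))
print('tabplane',onplane('top',*T(430,350),.084),'handlepl',onplane('top',*T(393,220),.0975))
```

```text
pull_far [0.533 0.127 0.045] 0.0004948377494375278
pull_near [0.45  0.146 0.046] 0.003503630853321288
tab [0.471 0.197 0.085] 0.0024379681742905373
pull plane [0.534 0.127 0.042] [0.452 0.146 0.042] [0.493 0.136 0.042] 0.08457533636294406
hood ((535.3389282226562, 310.25408935546875), (120.89842224121094, 158.1990203857422), 76.62446594238281)
handle 86 [0.541 0.213 0.096] [0.503 0.202 0.087] [0.592 0.235 0.101]
[-0.98   0.198] 168.594498354683
ang pull -13.132770344093673
tabplane [0.472 0.197 0.084] handlepl [0.536 0.213 0.097]
```

Measured points:
- **Hood:** centre (0.535, 0.310), size 121 x 158 mm, which matches the text. Viewer +x points at 76.6°.
- **Pull:** (0.493, 0.136, ~0.043), bar length 84.6 mm.
- **Handle:** about (0.54, 0.213, 0.096).
- **Tab:** (0.471, 0.197, 0.084).

The drawer looks about 23 mm open already. I plan to hook the pull with closed fingers, jaws along the viewer's y. First I'll start the transfer and locate the bystanders.

```bash
python3 - <<'E'
from h import *
np.set_printoptions(precision=3,suppress=True)
for n,u,v,z in(('beaker',397,180,.09),('vial',371,188,.048),('timer',380,222,.022),('petri',202,233,.014)): print(n,onplane('top',u,v,z))
E
python3 -m handwheel '{"slide":[[2.4,-3.1,0],[2.4,-3.1,0],[2.4,-3.1,0],[2.4,-3.1,0],[2.4,-3.1,0]],"delta_rot":[[0,0,0],[0,0,0],[0,0,0],[0,0,0],[0,0,0]],"gripper":[1,1,1,1,1]}' 20
python3 -c "from h import *; print(telemetry.sense()['qpos'])"
```

```text
beaker [ 0.528 -0.117  0.09 ]
vial [ 0.511 -0.049  0.048]
timer [ 0.415 -0.075  0.022]
petri [0.395 0.44  0.014]
time_s: 0.52
eef_pos: [0.2203, -0.4304, 0.2264]
eef_rot: [-3.141, 0.0, 0.221]
force: [0.9, 0.3, 1.3]
opening: 0.0629
[ 1.03138554  0.20940884 -0.05280801  1.90348728  0.01287062  1.02954913
 -0.37711706]
```

```bash
python3 -m handwheel '{"slide":[[2.4,-3.1,0],[2.4,-3.1,0],[2.4,-3.1,0],[2.4,-3.1,0],[2.4,-3.1,0]],"delta_rot":[[0,0,0],[0,0,0],[0,0,0],[0,0,0],[0,0,0]],"gripper":[1,1,1,1,1]}'
python3 -m handwheel '{"slide":[[2.4,-3.1,0],[2.4,-3.1,0],[2.4,-3.1,0],[2.4,-3.1,0],[2.4,-3.1,0]],"delta_rot":[[0,0,0],[0,0,0],[0,0,0],[0,0,0],[0,0,0]],"gripper":[1,1,1,1,1]}'
python3 -m handwheel '{"slide":[[2.4,-3.1,0],[2.4,-3.1,0],[2.4,-3.1,0],[2.4,-3.1,0],[2.4,-3.1,0]],"delta_rot":[[0,0,0],[0,0,0],[0,0,0],[0,0,0],[0,0,0]],"gripper":[1,1,1,1,1]}'
python3 -m handwheel '{"slide":[[0,0,0],[0,0,0],[0,0,0],[0,0,0],[0,0,0]],"delta_rot":[[0,0,-7],[0,0,-7],[0,0,-7],[0,0,-7],[0,0,-7]],"gripper":[1,1,1,1,1]}'
python3 -m handwheel '{"slide":[[0,0,0],[0,0,0],[0,0,0],[0,0,0],[0,0,0]],"delta_rot":[[0,0,-7],[0,0,-7],[0,0,-7],[0,0,-7],[0,0,-0.9]],"gripper":[1,1,1,1,1]}'
python3 -c "from h import *; print(telemetry.sense()['qpos'])"
```

```text
time_s: 0.93
eef_pos: [0.3033, -0.2529, 0.2267]
eef_rot: [3.141, 0.0, 0.221]
force: [0.8, 0.0, 0.3]
opening: 0.0297
time_s: 1.35
eef_pos: [0.3864, -0.0755, 0.2268]
eef_rot: [3.141, -0.0, 0.22]
force: [1.7, 0.7, 0.0]
opening: 0.0008
time_s: 1.77
eef_pos: [0.4698, 0.1019, 0.2266]
eef_rot: [3.141, 0.0, 0.22]
force: [1.4, -0.4, -0.6]
opening: 0.0006
time_s: 2.18
eef_pos: [0.4692, 0.1002, 0.2264]
eef_rot: [-3.141, 0.001, 0.838]
force: [0.2, 0.1, -0.7]
opening: 0.0003
time_s: 2.6
eef_pos: [0.4692, 0.1, 0.2264]
eef_rot: [-3.141, 0.0, 1.342]
force: [0.4, -0.4, 0.6]
opening: 0.0005
[ 0.31463575  0.29868396 -0.783957    1.86761433  0.23853889  1.07230063
 -0.79172442]
```

```bash
python3 -m handwheel '{"slide":[[3,0.75,0],[3,0.75,0],[0,0,3.8],[0,0,3.8],[0,0,3.8]],"delta_rot":[[0,0,0],[0,0,0],[0,0,0],[0,0,0],[0,0,0]],"gripper":[1,1,1,1,1]}'
python3 -m handwheel '{"slide":[[0,0,3],[0,0,1],[0,0,0]],"delta_rot":[[0,0,0],[0,0,0],[0,0,0]],"gripper":[1,1,1]}'
python3 - <<'E'
from h import *
p,_=snap('side','s1'); q,_=snap('top','t1')
a=cv2.resize(cv2.imread('pics/s1.png')[110:220,260:400],None,fx=4,fy=4,interpolation=cv2.INTER_CUBIC)
b=cv2.resize(cv2.imread('pics/t1.png')[140:240,250:340],None,fx=4,fy=4,interpolation=cv2.INTER_CUBIC)
c=np.zeros((440,800,3),np.uint8); c[:440,:430]=a[:,:430]; c[:400,440:800]=b; cv2.imwrite('pics/c1.png',c)
P=telemetry.sense()['eef_pos'];print(P,proj('side',P),proj('top',P))
E
```

```text
time_s: 3.02
eef_pos: [0.4983, 0.1557, 0.1116]
eef_rot: [3.141, -0.001, 1.333]
force: [1.5, -1.3, -0.5]
opening: 0.0005
time_s: 3.27
eef_pos: [0.4964, 0.1543, 0.0706]
eef_rot: [-3.137, 0.003, 1.334]
force: [0.1, -0.8, 0.2]
opening: 0.0005
[0.49858845 0.15557413 0.07377688] [319.29925508 185.25891606] [297.90834597 193.50424014]
```

View pics/c1.png

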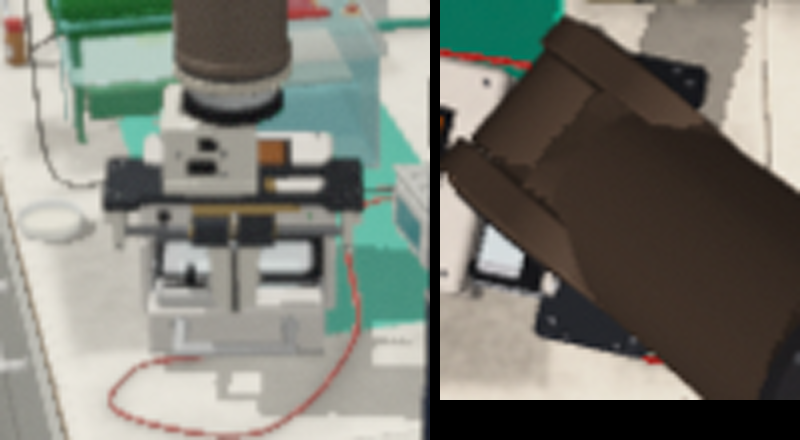

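The side view shows the closed fingertips at about crop (238,308), above the middle of the pull, and this matches the projection. The top view is blocked by the arm. I'll go down and then pull.

```bash
python3 -m handwheel '{"slide":[[0,0,1.5],[0,0,1.5],[0,0,1.5],[0,0,0]],"delta_rot":[[0,0,0],[0,0,0],[0,0,0],[0,0,0]],"gripper":[1,1,1,1]}'
python3 -m handwheel '{"slide":[[-0.6,0,0],[-0.6,0,0],[0,0,0]],"delta_rot":[[0,0,0],[0,0,0],[0,0,0]],"gripper":[1,1,1]}'
```

```text
time_s: 3.7
eef_pos: [0.4984, 0.1548, 0.0279]
eef_rot: [3.141, 0.0, 1.335]
force: [-0.4, -0.0, -0.3]
opening: 0.0007
time_s: 3.95
eef_pos: [0.4966, 0.1453, 0.03]
eef_rot: [3.139, -0.005, 1.336]
force: [0.5, 5.0, -3.1]
opening: 0.0009
```

```bash
python3 -m handwheel '{"slide":[[-1.2,0,0],[-1.2,0,0],[-1.2,0,0],[-1.2,0,0],[-1.2,0,0]],"delta_rot":[[0,0,0],[0,0,0],[0,0,0],[0,0,0],[0,0,0]],"gripper":[1,1,1,1,1]}'
python3 -m handwheel '{"slide":[[-0.5,0,0],[-0.5,0,0],[-0.5,0,0],[0,0,0]],"delta_rot":[[0,0,0],[0,0,0],[0,0,0],[0,0,0]],"gripper":[1,1,1,1]}'
```

```text
time_s: 4.37
eef_pos: [0.4833, 0.0886, 0.0304]
eef_rot: [3.137, -0.007, 1.338]
force: [0.2, 10.6, -2.0]
opening: 0.0003
time_s: 4.7
eef_pos: [0.4795, 0.0725, 0.0303]
eef_rot: [3.138, -0.005, 1.336]
force: [-1.5, 5.6, 1.2]
opening: 0.0006
```

```bash
for i in 1 2; do python3 -m handwheel '{"slide":[[-0.3,0,0],[-0.3,0,0],[0,0,0]],"delta_rot":[[0,0,0],[0,0,0],[0,0,0]],"gripper":[1,1,1]}'; done
```

```text
time_s: 4.95
eef_pos: [0.4792, 0.0713, 0.0305]
eef_rot: [3.137, -0.011, 1.34]
force: [0.5, 20.8, -8.2]
opening: 0.0002
time_s: 5.2
eef_pos: [0.4792, 0.0711, 0.0308]
eef_rot: [3.135, -0.02, 1.344]
force: [5.1, 37.8, -20.5]
opening: 0.0004
```

The drawer has met its stop: at 38 N it no longer moves, and the computed travel is 104 mm. I'll back off, rise, retreat and turn the jaws 90° for the handle, then look.

```bash
python3 -m handwheel '{"slide":[[0.9,0,0],[0.9,0,0],[0,0,0],[0,0,-2],[0,0,-3]],"delta_rot":[[0,0,0],[0,0,0],[0,0,0],[0,0,0],[0,0,0]],"gripper":[1,1,1,1,1]}'
python3 -m handwheel '{"slide":[[0,0,-4],[0,0,-4],[0,0,-4],[-2,0,-3],[-4,0,0]],"delta_rot":[[0,0,0],[0,0,0],[0,0,0],[0,0,0],[0,0,0]],"gripper":[1,1,1,1,1]}'
python3 -m handwheel '{"slide":[[-4,0,0],[-4,0,0],[-4,0,0],[-2,0,0],[0,0,0]],"delta_rot":[[0,0,0],[0,0,0],[0,0,0],[0,0,0],[0,0,-7]],"gripper":[1,1,1,1,1]}'
python3 -m handwheel '{"slide":[[0,0,0],[0,0,0],[0,0,0],[0,0,0],[0,0,0]],"delta_rot":[[0,0,-7],[0,0,-7],[0,0,-7],[0,0,-7],[0,0,-7]],"gripper":[1,0.2,0.2,0.2,0.2]}'
python3 -m handwheel '{"slide":[[0,0,0],[0,0,0],[0,0,0],[0,0,0],[0,0,0]],"delta_rot":[[0,0,-7],[0,0,-7],[0,0,-7],[0,0,-7],[0,0,-7]],"gripper":[0.2,0.2,0.2,0.2,0.2]}'
python3 -m handwheel '{"slide":[[0,0,0],[0,0,0]],"delta_rot":[[0,0,-7],[0,0,-6]],"gripper":[0.2,0.2]}'
python3 - <<'E'
from h import *
np.set_printoptions(precision=3,suppress=True)
print(telemetry.sense()['qpos'])
p,_=snap('side','s2'); q,_=snap('top','t2')
print(proj('top',[.518,.1335,.0975]),proj('side',[.518,.1335,.0975]))
a=cv2.resize(cv2.imread('pics/s2.png')[120:230,260:360],None,fx=4,fy=4,interpolation=cv2.INTER_CUBIC)
b=cv2.resize(cv2.imread('pics/t2.png')[150:230,250:345],None,fx=4,fy=4,interpolation=cv2.INTER_CUBIC)
c=np.zeros((440,790,3),np.uint8); c[:,:400]=a; c[:320,410:790]=b; cv2.imwrite('pics/c2.png',c)
E
```

```text
time_s: 5.62
eef_pos: [0.4777, 0.0749, 0.0773]
eef_rot: [-3.138, 0.003, 1.335]
force: [1.1, -0.7, 0.2]
opening: 0.0003
time_s: 6.03
eef_pos: [0.4688, 0.0221, 0.2349]
eef_rot: [3.131, -0.005, 1.342]
force: [1.7, -1.1, -0.3]
opening: 0.0007
time_s: 6.45
eef_pos: [0.4305, -0.1246, 0.2282]
eef_rot: [-3.141, 0.003, 1.447]
force: [-0.9, -0.0, 0.1]
opening: 0.0003
time_s: 6.87
eef_pos: [0.432, -0.1191, 0.2285]
eef_rot: [-3.141, 0.001, 2.074]
force: [-0.3, -0.3, -0.7]
opening: 0.0225
time_s: 7.28
eef_pos: [0.432, -0.1191, 0.2284]
eef_rot: [-3.14, 0.001, 2.685]
force: [0.3, 0.2, 0.6]
opening: 0.0368
time_s: 7.45
eef_pos: [0.432, -0.1192, 0.2284]
eef_rot: [-3.14, 0.0, 2.912]
force: [-1.3, 0.3, 0.3]
opening: 0.0368
[ 1.033  0.32  -1.081  1.919  0.32   1.09   1.162]
[305.28  185.523] [327.137 181.281]
```

View pics/c2.png

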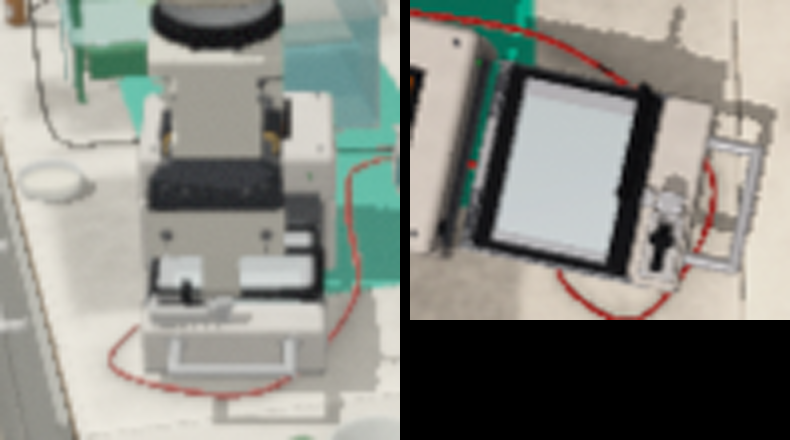

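The drawer is out and the cover is clear of the hood. The handle bar's ends are at top pixels (308.8,172.5) and (303,198.8), so its middle is (305.9,185.6). My prediction was (305.3,185.5), so (0.518, 0.1335, 0.0935) holds. Next I'll tilt the wrist -20° and work out the approach.

```bash
python3 -m handwheel '{"slide":[[0,0,0],[0,0,0],[0,0,0],[0,0,0]],"delta_rot":[[-7,0,0],[-7,0,0],[-6,0,0],[0,0,0]],"gripper":[0.5,0.5,0.5,0.5]}'
cat >> h.py <<'E'
np.set_printoptions(precision=4,suppress=True)
vx=np.array([.2317,.9728,0]); vy=np.array([-.9728,.2317,0])
def totool(target,P=None):
    s=telemetry.sense(); Rt=R.from_euler('xyz',s['eef_rot']).as_matrix()
    print('pose',s['eef_pos'],'q',s['qpos'],'F',s['force'],'z',Rt[:,2]); return Rt,100*Rt.T@(np.array(target)-s['eef_pos'])
E
python3 - <<'E'
from h import *
H=np.array([.5178,.1335,.0935]); Rt,_=totool(H); zt=Rt[:,2]; G=H+.014*zt
print(Rt); print('pre',totool(G-.1*zt)[1],'grasp',totool(G)[1])
E
```

```text
time_s: 7.88
eef_pos: [0.4314, -0.1234, 0.2263]
eef_rot: [2.787, -0.004, 2.893]
force: [-0.9, -1.7, -0.9]
opening: 0.0231
pose [ 0.4314 -0.1234  0.2263] q [ 1.3285  0.4506 -1.1727  1.9023  0.0683  1.04    1.4854] F [-0.8519 -1.7381 -0.9065] z [ 0.0817  0.3374 -0.9378]
[[-0.9693  0.2319  0.0817]
 [ 0.2459  0.9087  0.3374]
 [ 0.004   0.3472 -0.9378]]
pose [ 0.4314 -0.1234  0.2263] q [ 1.3285  0.4506 -1.1727  1.9023  0.0683  1.04    1.4854] F [-0.8519 -1.7381 -0.9065] z [ 0.0817  0.3374 -0.9378]
pose [ 0.4314 -0.1234  0.2263] q [ 1.3285  0.4506 -1.1727  1.9023  0.0683  1.04    1.4854] F [-0.8519 -1.7381 -0.9065] z [ 0.0817  0.3374 -0.9378]
pre [-2.1123 20.7412 13.2303] grasp [-2.1123 20.7412 23.2303]
```

```bash
python3 -m handwheel '{"slide":[[-0.35,3.46,0.5],[-0.35,3.46,0.5],[-0.35,3.46,0.5],[-0.35,3.46,0.5],[-0.35,3.46,0.5]],"delta_rot":[[0,0,0],[0,0,0],[0,0,0],[0,0,0],[0,0,-0.8]],"gripper":[0.5,0.5,0.5,0.5,0.5]}'
python3 -m handwheel '{"slide":[[-0.35,3.46,2],[0,0,3],[0,0,0]],"delta_rot":[[0,0,0],[0,0,0],[0,0,0]],"gripper":[0.5,0.5,0.5]}'
python3 - <<'E'
from h import *
H=np.array([.5178,.1335,.0935]); Rt,_=totool(H); zt=Rt[:,2]; G=H+.014*zt
print(telemetry.sense()['eef_rot'],'pre',totool(G-.1*zt)[1],'grasp',totool(G)[1])
E
```

```text
time_s: 8.3
eef_pos: [0.4895, 0.0453, 0.264]
eef_rot: [2.795, 0.004, 2.915]
force: [1.0, -0.4, -1.1]
opening: 0.0231
time_s: 8.55
eef_pos: [0.5019, 0.0947, 0.2259]
eef_rot: [2.795, 0.002, 2.922]
force: [-1.6, -0.2, -0.3]
opening: 0.0228
pose [0.5019 0.0947 0.2259] q [ 0.798   0.4281 -1.1142  1.897   0.0956  0.8837  1.0511] F [-1.5753 -0.1792 -0.3447] z [ 0.0754  0.3314 -0.9405]
pose [0.5019 0.0947 0.2259] q [ 0.798   0.4281 -1.1142  1.897   0.0956  0.8837  1.0511] F [-1.5753 -0.1792 -0.3447] z [ 0.0754  0.3314 -0.9405]
pose [0.5019 0.0947 0.2259] q [ 0.798   0.4281 -1.1142  1.897   0.0956  0.8837  1.0511] F [-1.5753 -0.1792 -0.3447] z [ 0.0754  0.3314 -0.9405]
[2.7948 0.0016 2.9223] pre [-0.6892 -0.6166  5.2578] grasp [-0.6892 -0.6166 15.2578]
```

```bash
python3 -m handwheel '{"slide":[[-0.3,-0.3,3.8],[-0.3,-0.3,3.8],[0,0,3.4],[0,0,0]],"delta_rot":[[0,0,0],[0,0,0],[0,0,0.6],[0,0,0]],"gripper":[0.5,0.5,0.5,0.5]}'
python3 - <<'E'
from h import *
H=np.array([.5178,.1335,.0935]); Rt,_=totool(H); zt=Rt[:,2]; G=H+.014*zt
print('grasp',totool(G)[1])
snap('side','s3')
cv2.imwrite('pics/c3.png',cv2.resize(cv2.imread('pics/s3.png')[110:220,260:400],None,fx=5,fy=5,interpolation=cv2.INTER_CUBIC))
print(proj('side',H))
E
```

```text
time_s: 8.88
eef_pos: [0.5144, 0.1215, 0.1186]
eef_rot: [2.796, -0.006, 2.909]
force: [-1.5, -0.7, -0.2]
opening: 0.0227
pose [0.5144 0.1215 0.1186] q [ 0.5936  0.5618 -0.955   1.9976  0.236   0.6448  0.9147] F [-1.504  -0.6523 -0.1631] z [ 0.0726  0.3313 -0.9407]
pose [0.5144 0.1215 0.1186] q [ 0.5936  0.5618 -0.955   1.9976  0.236   0.6448  0.9147] F [-1.504  -0.6523 -0.1631] z [ 0.0726  0.3313 -0.9407]
grasp [-0.0713  0.3244  4.1867]
[327.0797 182.4515]
```

View pics/c3.png

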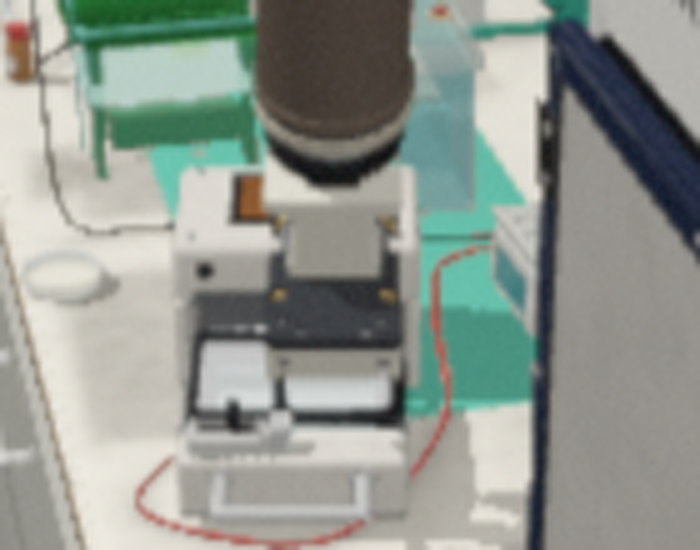

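The gripper body hides the handle in this view. It sits at crop (335,330), in line with the handle, and the tab is clear to its left at (232,410). I'll go down, then close lightly.

```bash
python3 -m handwheel '{"slide":[[0,0.3,1.4],[0,0,1.4],[0,0,1.2],[0,0,0]],"delta_rot":[[0,0,0],[0,0,0],[0,0,0],[0,0,0]],"gripper":[0.5,0.5,0.5,0.5]}'
python3 -m handwheel '{"slide":[[0,0,0],[0,0,0],[0,0,0],[0,0,0],[0,0,0]],"delta_rot":[[0,0,0],[0,0,0],[0,0,0],[0,0,0],[0,0,0]],"gripper":[1,1,1,1,1]}' 8
python3 -c "
from h import *
H=np.array([.5178,.1335,.0935]); print(totool(H)[1])"
```

```text
time_s: 9.27
eef_pos: [0.5215, 0.1367, 0.0869]
eef_rot: [2.794, 0.001, 2.908]
force: [0.2, -1.4, 0.8]
opening: 0.023
time_s: 9.68
eef_pos: [0.5218, 0.1351, 0.0869]
eef_rot: [2.795, 0.002, 2.907]
force: [-0.6, -6.6, 1.7]
opening: 0.0076
pose [0.5218 0.1351 0.0869] q [ 0.5152  0.6016 -0.8927  2.0167  0.2846  0.5643  0.8651] F [-0.6105 -6.5517  1.7051] z [ 0.0809  0.33   -0.9405]
[ 0.3505 -0.0062 -0.7011]
```

```bash
python3 -m handwheel '{"slide":[[0,0,0],[0,-0.1,0],[0,-0.05,0.3],[0,0,0.4],[0,0,0]],"delta_rot":[[0,0,0],[0,0,0],[0,0,0],[0,0,0],[0,0,0]],"gripper":[0.6,0.6,0.6,0.6,0.6]}' 8
python3 -m handwheel '{"slide":[[0,0,0],[0,0,0],[0,0,0],[0,0,0]],"delta_rot":[[0,0,0],[0,0,0],[0,0,0],[0,0,0]],"gripper":[1,1,1,1]}' 8
python3 -c "
from h import *
H=np.array([.5178,.1335,.0935]); Rt,t=totool(H); print(t,100*Rt.T@(-np.sin(.337)*-vx+np.cos(.337)*np.array([0,0,1])))"
```

```text
time_s: 10.1
eef_pos: [0.5211, 0.1388, 0.0788]
eef_rot: [2.792, 0.001, 2.91]
force: [0.6, 0.3, -0.1]
opening: 0.0185
time_s: 10.43
eef_pos: [0.5211, 0.1382, 0.079]
eef_rot: [2.793, 0.001, 2.91]
force: [-1.1, -1.3, -1.5]
opening: 0.0076
pose [0.5211 0.1382 0.079 ] q [ 0.5011  0.6126 -0.8811  2.0232  0.2936  0.5465  0.8584] F [-1.0521 -1.3239 -1.4738] z [ 0.079   0.3323 -0.9399]
[ 0.2155 -0.0113 -1.5459] [ -0.1429  63.3085 -77.4083]
```

The bar is gripped (opening 7.6 mm). Now I'll tug gently along the arc in small steps and watch the force.

```bash
python3 -m handwheel '{"slide":[[0,0,0],[0,0.13,-0.16],[0,0.13,-0.16],[0,0,0]],"delta_rot":[[0,0,0],[0,0,0],[0,0,0],[0,0,0]],"gripper":[1,1,1,1]}' 16
python3 -m handwheel '{"slide":[[0,0.13,-0.16],[0,0.06,-0.08],[0,0,0]],"delta_rot":[[0,0,0],[0,0,0],[0,0,0]],"gripper":[1,1,1]}'
```

```text
time_s: 10.77
eef_pos: [0.5215, 0.1396, 0.0831]
eef_rot: [2.793, 0.001, 2.91]
force: [0.0, -0.0, -5.5]
opening: 0.0071
time_s: 11.02
eef_pos: [0.5209, 0.1396, 0.0847]
eef_rot: [2.794, -0.001, 2.91]
force: [1.9, -0.8, -22.4]
opening: 0.0072
```

The cover rose about 5 mm, then stopped dead at 22 N, so the catch holds it. I'll lower it back, let go and lift clear.

```bash
python3 -m handwheel '{"slide":[[0,-0.2,0.26],[0,-0.2,0.26],[0,0,0],[0,0,0],[0,0,0]],"delta_rot":[[0,0,0],[0,0,0],[0,0,0],[0,0,0],[0,0,0]],"gripper":[1,1,0.5,0.5,0.5]}'
python3 -m handwheel '{"slide":[[0,0,-1.5],[0,0,-2.5],[0,0,-3],[0,0,0]],"delta_rot":[[0,0,0],[0,0,0],[0,0,0],[0,0,0]],"gripper":[0.5,1,1,1]}'
python3 - <<'E'
from h import *
tab=np.array([.4715,.197,.084])-vx*.082   # initial guess, drawer +~82
print(tab)
for n in('top','side'): print(n,proj(n,tab))
snap('top','t4'); snap('side','s4')
# measure tab from t2/s2 (drawer out, unobstructed): black blob near prediction
T=lambda u,v:(250+(u-410)/4,150+v/4); S=lambda u,v:(260+u/4,120+v/4)
print(onplane('top',*T(660,237),.084), tri(S(187,285),T(660,237)))
for n in('t2',):
    im=cv2.imread(f'pics/{n}.png').max(2); u,v=np.round(proj('top',tab)).astype(int); print(u,v); print(im[v-10:v+11,u-7:u+8])
totool(tab)
E
```

```text
time_s: 11.43
eef_pos: [0.5226, 0.14, 0.081]
eef_rot: [2.791, 0.004, 2.91]
force: [0.1, -1.0, 0.6]
opening: 0.0208
time_s: 11.77
eef_pos: [0.5188, 0.1156, 0.1503]
eef_rot: [2.79, 0.008, 2.909]
force: [0.4, 0.1, -0.6]
opening: 0.0074
[0.4525 0.1172 0.084 ]
top [311.9579 209.6684]
side [306.6823 190.5998]
[0.4536 0.1157 0.084 ] (array([0.453 , 0.1159, 0.0825]), np.float64(0.0012705886346499615))
312 210
[[ 21  21  75 151 191 179 157 189 182 181 180 180 172 173 193]
 [ 22  22  78 148 180 164 157 197 184 185 184 184 159 129 170]
 [ 21  23 101 181 202 176 122 156 178 178 188 199 176 124 153]
 [ 21  21 116 196 199 176 169 147 142 161 168 165 137 128 140]
 [ 23  33 122 195 196 181 167 129 126 158 183 171 150 152 165]
 [ 23  52 140 200 201 189 158 100 101 120 143 158 171 168 163]
 [ 23  78 165 196 182 188 153  62  41  52  94 152 164 155 158]
 [ 25 106 188 194 172 167  95  35  15  25  83 156 168 143 155]
 [ 23 113 193 194 141  83  36  20  14  35  90 160 173 125 134]
 [ 35 128 198 192 130  30  23  21  20  25  56 133 168 125 121]
 [ 56 146 192 177 146  38  26  24  24  24  54 117 167 158 110]
 [ 94 179 197 183 182 134  42  22  25  33  92 131 148 157 107]
 [114 196 196 176 190 151  46  22  54 129 178 163 138 144 122]
 [120 199 196 174 188 150  30  23  83 162 195 183 154 142 137]
 [141 206 202 183 176 123  22  22 113 187 181 170 171 162 186]
 [164 199 185 189 163  88  22  35 127 195 179 160 172 146 176]
 [187 202 188 191 154  55  23  39 131 196 175 149 160 134 159]
 [199 198 175 189 159  80  42  80 160 195 169 131 144 143 165]
 [186 200 186 192 185 178 173 175 187 194 182 146 143 172 184]
 [164 207 193 173 176 175 189 192 189 185 184 165 131 169 193]
 [160 199 204 203 202 203 208 197 185 179 164 165 140 185 197]]
pose [0.5173 0.1157 0.1471] q [ 0.6435  0.5292 -0.9994  1.9706  0.2055  0.6985  0.9441] F [-0.5362  0.933  -1.0018] z [ 0.0834  0.3328 -0.9393]
```

The tab is at (0.453, 0.1165, 0.084). I'll untilt, go to the tab's handle side with closed fingers, and lower to about z 0.078.

```bash
python3 -m handwheel '{"slide":[[0,0,0],[0,0,0],[0,0,0],[0,0,0]],"delta_rot":[[7,0,0],[7,0,0],[6.2,0,0],[0,0,0]],"gripper":[1,1,1,1]}'
python3 -c "
from h import *
print(telemetry.sense()['eef_rot'],totool([.4708,.1092,.110])[1])"
```

```text
time_s: 12.2
eef_pos: [0.5154, 0.1242, 0.1463]
eef_rot: [3.124, 0.002, 2.923]
force: [-0.7, 3.1, 0.4]
opening: 0.0007
pose [0.5154 0.1242 0.1463] q [ 0.2493  0.4824 -0.7855  1.8647  0.4002  0.9485  0.6394] F [-0.6995  3.0695  0.3994] z [ 0.0056  0.0165 -0.9998]
[3.1243 0.0019 2.9233] [ 4.0347 -2.4956  3.5746]
```

```bash
python3 -m handwheel '{"slide":[[2,-1.25,1],[2,-1.25,1],[0,0,1.5],[0,0,0]],"delta_rot":[[1,0,0.8],[0,0,0],[0,0,0],[0,0,0]],"gripper":[1,1,1,1]}'
python3 -c "
from h import *
print(telemetry.sense()['eef_rot'],totool([.4708,.1092,.078])[1])"
```

```text
time_s: 12.53
eef_pos: [0.4682, 0.1008, 0.1073]
eef_rot: [-3.141, -0.005, 2.899]
force: [-0.3, -0.1, -0.4]
opening: 0.0005
pose [0.4682 0.1008 0.1073] q [ 0.2641  0.4639 -0.767   2.012   0.4286  0.8352  0.5821] F [-0.2599 -0.0685 -0.3989] z [-0.0045  0.0005 -1.    ]
[-3.141  -0.0045  2.8989] [-0.0593  0.8774  2.9291]
```

```bash
python3 -m handwheel '{"slide":[[-0.1,0.8,0.5],[0,0,1],[0,0,0.7],[0,0,0]],"delta_rot":[[0,0,0],[0,0,0],[0,0,0],[0,0,0]],"gripper":[1,1,1,1]}'
python3 -c "
from h import *
print(telemetry.sense()['eef_rot'],totool([.4708,.1092,.078])[1])"
```

```text
time_s: 12.87
eef_pos: [0.4734, 0.1087, 0.0863]
eef_rot: [3.141, -0.003, 2.897]
force: [-0.3, -0.1, 0.3]
opening: 0.0002
pose [0.4734 0.1087 0.0863] q [ 0.2249  0.5007 -0.7409  2.0192  0.4669  0.7969  0.536 ] F [-0.2881 -0.0823  0.336 ] z [-0.0025  0.0013 -1.    ]
[ 3.1409 -0.0027  2.8973] [ 0.2623 -0.0146  0.8289]
```

```bash
python3 -m handwheel '{"slide":[[0,0,0.5],[0,0,0.35],[0,0,0]],"delta_rot":[[0,0,0],[0,0,0],[0,0,0]],"gripper":[1,1,1]}'
python3 -m handwheel '{"slide":[[0.4,0,0],[0.4,0,0],[0.3,0,0],[0,0,0]],"delta_rot":[[0,0,0],[0,0,0],[0,0,0],[0,0,0]],"gripper":[1,1,1,1]}'
python3 -m handwheel '{"slide":[[0.4,0,0],[0.4,0,0],[0.2,0,0],[0,0,0]],"delta_rot":[[0,0,0],[0,0,0],[0,0,0],[0,0,0]],"gripper":[1,1,1,1]}'
python3 -c "
from h import *
H=telemetry.sense()['eef_pos']-np.array([.453,.1165,.084]); print(H@vx,H@vy,telemetry.sense()['torque'])"
```

```text
time_s: 13.12
eef_pos: [0.4735, 0.1083, 0.0786]
eef_rot: [3.141, -0.002, 2.897]
force: [0.3, -0.7, -0.7]
opening: 0.0006
time_s: 13.45
eef_pos: [0.4625, 0.1114, 0.0795]
eef_rot: [3.141, -0.001, 2.898]
force: [0.2, 0.7, -0.8]
opening: 0.0002
time_s: 13.78
eef_pos: [0.4528, 0.1137, 0.0793]
eef_rot: [3.141, -0.001, 2.897]
force: [-0.5, 0.1, 0.1]
opening: 0.0004
-0.002739738770991128 -0.0004197516534012903 [-0.0012 -0.161   0.0239]
```

```bash
python3 -m handwheel '{"slide":[[0.3,0,0],[0.3,0,0],[0.15,0,0],[0,0,0]],"delta_rot":[[0,0,0],[0,0,0],[0,0,0],[0,0,0]],"gripper":[1,1,1,1]}'
python3 -m handwheel '{"slide":[[0.15,0,0],[0,0,0]],"delta_rot":[[0,0,0],[0,0,0]],"gripper":[1,1]}'
python3 -c "
from h import *
H=telemetry.sense()['eef_pos']-np.array([.453,.1165,.084]); print(H@vx,H@vy,telemetry.sense()['torque'])"
```

```text
time_s: 14.12
eef_pos: [0.4497, 0.1146, 0.0798]
eef_rot: [3.139, 0.005, 2.895]
force: [14.7, -4.6, -7.7]
opening: 0.0004
time_s: 14.28
eef_pos: [0.4494, 0.1147, 0.0799]
eef_rot: [3.138, 0.006, 2.894]
force: [18.2, -6.1, -10.8]
opening: 0.0003
-0.002562448982333772 0.0030839520220537226 [-1.2922 -4.3446  0.0292]
```

The tab met a hard end stop at 18 N, against about 1.5 N of sliding friction. I'll back off, rise, tilt and return over the handle, checking the tab from the side on the way.

```bash
python3 -m handwheel '{"slide":[[-0.6,0,0],[-0.4,0,-1],[0,0,-3],[0,0,-3],[0,0,0]],"delta_rot":[[0,0,0],[0,0,0],[0,0,0],[0,0,0],[0,0,0]],"gripper":[1,1,1,1,1]}'
python3 -m handwheel '{"slide":[[-1,0,0],[-2,0,0],[-2,0,0],[-2,0,0],[0,0,0]],"delta_rot":[[-7,0,0],[-7,0,0],[-6,0,0],[0,0,0],[0,0,0]],"gripper":[0.5,0.5,0.5,0.5,0.5]}'
python3 - <<'E'
from h import *
H=np.array([.5186,.1335,.0935]); Rt,_=totool(H); zt=Rt[:,2]; G=H+.015*zt
print(telemetry.sense()['eef_rot'],'pre40',totool(G-.04*zt)[1])
snap('side','s5')
a,b=[cv2.resize(cv2.imread(f'pics/{n}.png')[165:225,285:350],None,fx=6,fy=6,interpolation=cv2.INTER_CUBIC) for n in('s4','s5')]
cv2.imwrite('pics/c5.png',np.hstack([a,b]))
print('tab drawn back expected', proj('side',[.4363,.1178,.084]),'was',proj('side',[.453,.1165,.084]))
E
```

```text
time_s: 14.7
eef_pos: [0.4561, 0.1151, 0.1534]
eef_rot: [3.137, 0.004, 2.898]
force: [0.6, 0.1, 0.3]
opening: 0.001
time_s: 15.12
eef_pos: [0.5237, 0.0919, 0.1478]
eef_rot: [2.803, -0.003, 2.887]
force: [0.8, 0.2, 0.3]
opening: 0.0225
pose [0.5237 0.0919 0.1478] q [ 0.6458  0.5159 -0.9449  1.9521  0.1627  0.7214  1.0016] F [0.7776 0.1621 0.256 ] z [ 0.0807  0.3218 -0.9434]
pose [0.5237 0.0919 0.1478] q [ 0.6458  0.5159 -0.9449  1.9521  0.1627  0.7214  1.0016] F [0.7776 0.1621 0.256 ] z [ 0.0807  0.3218 -0.9434]
[ 2.8034 -0.0031  2.8872] pre40 [1.5232 1.8734 3.9194]
tab drawn back expected [301.2237 191.1737] was [306.8967 190.7043]
```

View pics/c5.png

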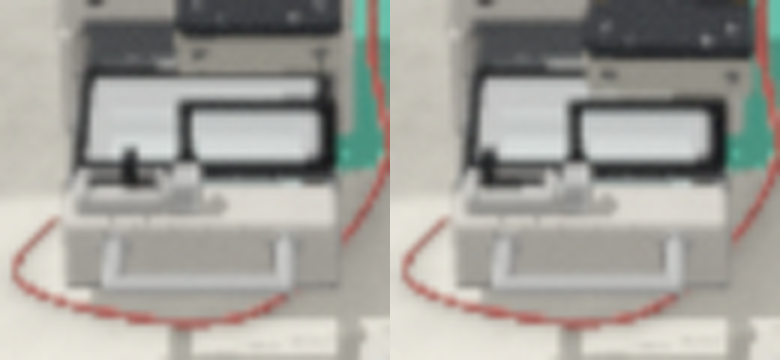

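The tab moved 5 px (about 15 mm) to the far end of its case, from crop x 128 to x 98. The handle's posts put its middle at side u≈328, so the tab is about 78 mm from the handle's middle, which means fully back. The drawer hasn't moved. Regripping the handle.

```bash
python3 -m handwheel '{"slide":[[0.75,0.95,1.2],[0.75,0.95,1.2],[0,0,1.5],[0,0,0]],"delta_rot":[[0,0,-1.2],[0,0,0],[0,0,0],[0,0,0]],"gripper":[0.5,0.5,0.5,0.5]}'
python3 - <<'E'
from h import *
H=np.array([.5186,.1335,.0935]); Rt,_=totool(H); G=H+.015*Rt[:,2]
print(telemetry.sense()['eef_rot'],'grasp',totool(G)[1])
E
```

```text
time_s: 15.5
eef_pos: [0.5101, 0.1329, 0.1166]
eef_rot: [2.806, 0.001, 2.922]
force: [-0.6, -0.6, -0.3]
opening: 0.023
pose [0.5101 0.1329 0.1166] q [ 0.535   0.537  -0.9077  2.0098  0.2051  0.6247  0.931 ] F [-0.6121 -0.5888 -0.3416] z [ 0.0729  0.3213 -0.9442]
pose [0.5101 0.1329 0.1166] q [ 0.535   0.537  -0.9077  2.0098  0.2051  0.6247  0.931 ] F [-0.6121 -0.5888 -0.3416] z [ 0.0729  0.3213 -0.9442]
[2.8059 0.0013 2.9224] grasp [-0.8121 -0.5324  3.7641]
```

```bash
python3 -m handwheel '{"slide":[[-0.8,-0.53,0],[0,0,1.3],[0,0,1.3],[0,0,1.1],[0,0,0]],"delta_rot":[[0,0,0.7],[0,0,0],[0,0,0],[0,0,0],[0,0,0]],"gripper":[0.5,0.5,0.5,0.5,0.5]}'
python3 -c "
from h import *
H=np.array([.519,.1332,.0935]); Rt,_=totool(H); print(totool(H+.015*Rt[:,2])[1])"
```

```text
time_s: 15.92
eef_pos: [0.522, 0.1356, 0.0803]
eef_rot: [2.806, -0.002, 2.906]
force: [-0.0, -0.2, -0.7]
opening: 0.0231
pose [0.522  0.1356 0.0803] q [ 0.4719  0.5938 -0.8401  2.0176  0.2524  0.5532  0.8899] F [-0.0287 -0.182  -0.6514] z [ 0.0755  0.3209 -0.9441]
pose [0.522  0.1356 0.0803] q [ 0.4719  0.5938 -0.8401  2.0176  0.2524  0.5532  0.8899] F [-0.0287 -0.182  -0.6514] z [ 0.0755  0.3209 -0.9441]
[0.238  0.1427 0.1559]
```

```bash
python3 -m handwheel '{"slide":[[0,0.14,0.1],[0,0,0],[0,0,0],[0,0,0],[0,0,0]],"delta_rot":[[0,0,0],[0,0,0],[0,0,0],[0,0,0],[0,0,0]],"gripper":[0.5,1,1,1,1]}' 14
python3 - <<'E'
from h import *
Rt,_=totool([0,0,0]); s=telemetry.sense()
bar=s['eef_pos']-.0155*Rt[:,2]; hin=np.array([.519,.1332,.0935])+.103*vx-np.array([0,0,.036])
print('bar',bar,'hinge',hin); r=s['eef_pos']-hin
for d in(3,5,6): print(d,100*Rt.T@(R.from_rotvec(vy*np.radians(d)).as_matrix()-np.eye(3))@r, Rt.T@vy)
E
```

```text
time_s: 16.33
eef_pos: [0.5231, 0.1367, 0.0814]
eef_rot: [2.805, 0.001, 2.905]
force: [-1.0, -2.6, 1.0]
opening: 0.0074
pose [0.5231 0.1367 0.0814] q [ 0.4693  0.5921 -0.8397  2.0164  0.2528  0.5525  0.8871] F [-0.986  -2.5645  0.9713] z [ 0.078   0.3205 -0.944 ]
bar [0.5219 0.1318 0.096 ] hinge [0.5429 0.2334 0.0575]
3 [-0.0001  0.2998 -0.4384] [ 1.     -0.0021 -0.0016]
5 [-0.0001  0.5122 -0.7217] [ 1.     -0.0021 -0.0016]
6 [-0.0001  0.6221 -0.8605] [ 1.     -0.0021 -0.0016]
```

Gripped. First a small lift along the arc to check that it's free.

```bash
python3 -m handwheel '{"slide":[[0,0.2,-0.29],[0,0.2,-0.29],[0,0.2,-0.29],[0,0.2,-0.29],[0,0,0]],"delta_rot":[[2,0,0],[2,0,0],[2,0,0],[2,0,0],[0,0,0]],"gripper":[1,1,1,1,1]}'
python3 -c "
from h import *
totool([0,0,0])"
```

```text
time_s: 16.75
eef_pos: [0.5244, 0.1418, 0.0956]
eef_rot: [2.947, 0.002, 2.907]
force: [-1.0, -5.1, 0.9]
opening: 0.0074
pose [0.5244 0.1418 0.0956] q [ 0.3013  0.5347 -0.7446  1.9569  0.3068  0.6837  0.7572] F [-1.0151 -5.0927  0.9058] z [ 0.0469  0.1873 -0.9812]
```

It lifts freely. I'll continue, easing the slight inward push.

```bash
python3 -m handwheel '{"slide":[[0,0.28,-0.58],[0,0.4,-0.58],[0,0.4,-0.58],[0,0.4,-0.58],[0,0,0]],"delta_rot":[[4,0,0],[4,0,0],[4,0,0],[4,0,0],[0,0,0]],"gripper":[1,1,1,1,1]}'
python3 -c "
from h import *
totool([0,0,0])"
```

```text
time_s: 17.17
eef_pos: [0.5278, 0.1568, 0.1205]
eef_rot: [-3.057, 0.003, 2.91]
force: [-2.7, -5.9, 3.9]
opening: 0.0076
pose [0.5278 0.1568 0.1205] q [ 0.0023  0.5306 -0.6122  1.8072  0.4308  0.992   0.5315] F [-2.6841 -5.8916  3.8845] z [-0.0164 -0.0828 -0.9964]
```

```bash
python3 -m handwheel '{"slide":[[0,0.25,-0.58],[0,0.37,-0.58],[0,0.4,-0.58],[0,0.4,-0.58],[0,0,0]],"delta_rot":[[4,0,0],[4,0,0],[4,0,0],[4,0,0],[0,0,0]],"gripper":[1,1,1,1,1]}'
python3 - <<'E'
from h import *
Rt,_=totool([0,0,0]); b=telemetry.sense()['eef_pos']-.0155*Rt[:,2]-np.array([.5429,.2334,.0575]); o=-b@vx
print('out,up',o,b[2],np.hypot(o,b[2]),np.degrees(np.arctan2(b[2],o))-19.3)
E
```

```text
time_s: 17.58
eef_pos: [0.5312, 0.1742, 0.139]
eef_rot: [-2.777, -0.0, 2.91]
force: [-2.7, -3.1, 5.1]
opening: 0.0073
pose [0.5312 0.1742 0.139 ] q [-0.2353  0.6207 -0.5262  1.6313  0.5215  1.3195  0.3919] F [-2.7457 -3.0774  5.0763] z [-0.0817 -0.3467 -0.9344]
out,up 0.054750949120789115 0.0960133538386207 0.11052705797662135 41.00634951017459
```

```bash
python3 -m handwheel '{"slide":[[0,0.4,-0.68],[0,0.4,-0.58],[0,0.4,-0.58],[0,0.4,-0.58],[0,0,0]],"delta_rot":[[4,0,0],[4,0,0],[4,0,0],[4,0,0],[0,0,0]],"gripper":[1,1,1,1,1]}'
python3 - <<'E'
from h import *
Rt,_=totool([0,0,0]); b=telemetry.sense()['eef_pos']-.0155*Rt[:,2]-np.array([.5429,.2334,.0575]); o=-b@vx
print('out,up',o,b[2],np.hypot(o,b[2]),np.degrees(np.arctan2(b[2],o))-19.3)
E
```

```text
time_s: 18.0
eef_pos: [0.5359, 0.1978, 0.1523]
eef_rot: [-2.496, -0.003, 2.91]
force: [-4.1, -2.0, 5.9]
opening: 0.0074
pose [0.5359 0.1978 0.1523] q [-0.4312  0.763  -0.4452  1.4339  0.5818  1.6332  0.3289] F [-4.0766 -2.0016  5.8617] z [-0.1406 -0.5849 -0.7988]
out,up 0.026875408911328252 0.10715140327370909 0.11047040702231588 56.61970017886142
```

```bash
python3 -m handwheel '{"slide":[[0,0.35,-0.58],[0,0,0],[0,0,0],[0,0,0]],"delta_rot":[[4,0,0],[0,0,0],[0,0,0],[0,0,0]],"gripper":[1,1,1,1]}' 20
python3 - <<'E'
from h import *
Rt,_=totool([0,0,0]); b=telemetry.sense()['eef_pos']-.0155*Rt[:,2]-np.array([.5429,.2334,.0575]); o=-b@vx
print('out,up',o,b[2],np.hypot(o,b[2]),np.degrees(np.arctan2(b[2],o))-19.3,telemetry.sense()['opening'])
snap('side','s6'); snap('top','t6')
a=cv2.resize(cv2.imread('pics/s6.png')[110:280,260:400],None,fx=3,fy=3,interpolation=cv2.INTER_CUBIC)
b=cv2.resize(cv2.imread('pics/t6.png')[140:260,190:430],None,fx=1.55,fy=1.55,interpolation=cv2.INTER_CUBIC)
c=np.zeros((510,800,3),np.uint8); c[:,:420]=a; c[:186,425:425+372]=b; cv2.imwrite('pics/c6.png',c)
print('pull expected',proj('side',[.476,.057,.042]))
E
```

```text
time_s: 18.33
eef_pos: [0.5374, 0.2024, 0.1545]
eef_rot: [-2.433, -0.003, 2.906]
force: [-3.9, 2.1, -5.1]
opening: 0.0071
pose [0.5374 0.2024 0.1545] q [-0.4681  0.7989 -0.4244  1.3883  0.5921  1.6993  0.3238] F [-3.8624  2.0793 -5.0533] z [-0.154  -0.6323 -0.7592]
out,up 0.021379182842047255 0.10874350738290803 0.11082517699931843 59.577396367485974 0.007116187735413197
pull expected [319.04   212.5326]
```

View pics/c6.png

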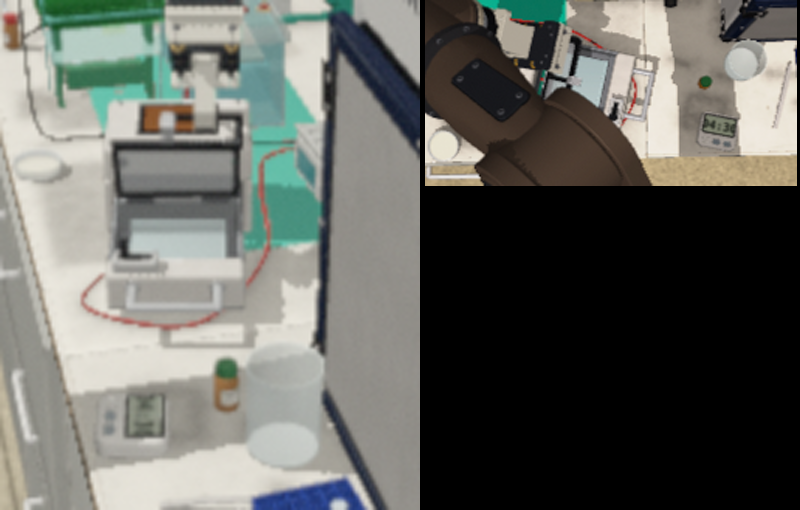

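The cover stands open at about 60° in the gripper, and the beaker, vial, timer and dish are where they were. I'll check whether the drawer slipped by comparing the pull's image before and after.

Run:
```python
from h import *
g=lambda n:cv2.imread(f'pics/{n}.png',0).astype(np.float32)
w=np.s_[195:216,296:338]
for a,b in(('s4','s5'),('s5','s6'),('s2','s6')): print(a,b,cv2.phaseCorrelate(g(a)[w],g(b)[w],cv2.createHanningWindow((42,21),cv2.CV_32F)))
p=np.array([.476,.057,.042]); print(proj('side',p+.005*vx)-proj('side',p))
for n in('s2','s5','s6'):
    x=g(n)[203:218,310:326].mean(1); print(n,x.round())
# bystanders
w2=np.s_[215:300,280:380]; print(np.abs(g('side0')[w2]-g('s6')[w2]).mean(), cv2.phaseCorrelate(g('side0')[w2],g('s6')[w2]))
```

```text
s4 s5 ((0.5028574034523388, 0.11749277186141782), 0.965669822692871)
s5 s6 ((0.28747772027724494, 0.2687853423440032), 0.6109030681627768)
s2 s6 ((-0.24450237777868367, 0.21923327180623176), 0.7040250998956186)
[ 0.0361 -0.9568]
s2 [171. 157. 156. 156. 156. 157. 156. 160. 185. 186. 158. 147. 160. 164.
 157.]
s5 [168. 159. 158. 158. 159. 159. 160. 169. 186. 182. 157. 161. 167. 167.
 158.]
s6 [168. 157. 156. 156. 156. 156. 157. 163. 185. 183. 157. 159. 165. 164.
 156.]
18.032589 ((0.00324394329950195, -0.038755836742254246), 0.8670622251298693)
```

The pull has moved by less than about 0.3 px (under 2 mm) and the bystanders haven't shifted. I'm holding at about 60° with a firm grip, so I'll hand in.

```bash
python3 -c "
from h import *
s=telemetry.sense(); print(s['time_s'],s['opening'],s['force'],s['eef_pos']); print(order.finish_job())"
```

```text
18.4333 0.007097469223620444 [-5.2107  1.8358 -7.2621] [0.5374 0.2023 0.1545]
the job is handed in; nothing more can be done
None
```

The job is done and handed in at 18.4 s. The drawer is out at its stop, the catch is fully back, and the gripper is holding the cover open at about 60°.

- **Drawer:** I hooked the pull with closed fingers and drew it out until it stopped dead at about 38 N. The computed travel was about 104 mm.
- **Tug:** With the catch untouched, I gripped the handle and tugged gently. The cover rose about 5 mm and then stopped dead at about 22 N, so the catch was holding it. I lowered it and let go.
- **Catch:** I pushed the thumb tab along until it hit a hard stop at about 18–19 N. The side picture showed it at the far end of its case, about 78 mm from the handle's middle.
- **Cover:** I gripped the handle again and swung it up along its arc, turning the wrist with it. It came up freely.

**Last checks:**
- The grip was still on the bar, with the fingers 7.1 mm apart and about 9 N on the wrist.
- The pull's image had shifted by less than about 0.3 px since the drawer was opened, so the drawer did not slip noticeably.
- The beaker, vial and timer were unmoved in the final side view by image comparison, and the dish looked unmoved. The forceps and marker were not checked separately.

**Disagreements:**
- My first reading put the catch only about 1 mm from fully shot. The push to its stop suggests it started nearer 5 mm.
- The drawer was already about 23 mm open when I began.

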